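# Clear the lid-stay fixture and hold its sprung arm at the stop

## Robot

A 7-joint arm with a two-finger parallel gripper is mounted at the origin on the work surface. World frame = base frame: x ahead of the robot, y to its left, z up, the work surface at z = 0. Lengths are in m, angles in rad, forces in N, time in s.
With the tool pointing down it reaches from about 0.4 to 0.875 m from the base axis. Payload 6.5 kg.
Tool frame: the origin (TCP) lies on the centre line of the jaws, within the pads' length; the fingertips stand 8 mm ahead of it and the grasp point (between the pads) lies 11 mm behind it; x points along the fingers, z is the direction in which the jaws open and shut, and the axes are right-handed (so a half turn about x gives the same grasp; the last joint's range is limited). The gripper opens to 88 mm and grips with 3 to 60 N. Pads are 18 mm wide; open, the fingers measure 123 mm over their backs; the gripper's body (75 mm by 187 mm) begins 45 mm behind the grasp point.
Start: joints at [1.161, 0.536, -0.004, 1.538, 0.003, 1.067, -0.071], TCP at [0.219, -0.612, 0.247] pointing down, gripper open.
Joint ranges: [-2.7, 2.7], [-0.37, 2.16], [-1.27, 1.26], [0.24, 2.4], [-1.31, 4.45], [0.19, 1.91], [-2.76, 2.76]. Speed limits (rad/s): [2.39, 2.39, 3.14, 3.14, 3.14, 3.14, 3.14].

## Interface

Orientations are given as a unit quaternion [x, y, z, w].
In Python, from plant import manip, vision, job, masks_of gives the robot as it stands.
- The arm moves only by the shell command python3 -m pendant 'ROWS' [OPENING] [FORCE]. ROWS is JSON, a list of rows, each a list of 2 entries, a list of its own where there are three numbers: the shift along the tool's x, y, z in mm, then the turn, a rotation vector about the tool's x, y, z in rad. A call has 1 to 12 rows; each row shifts and turns the commanded pose from where the row before left it, along the tool's axes as they then stand; what a row does not reach is not made up. A row lasts 1/12 s, in which the tool goes at most 41.7 mm and 7.16 degrees, less where a joint would pass 70% of its speed; a pose out of reach is approached as far as the arm can. A call is refused whole if a number of a shift passes 41.7 or a number of a turn 0.125, either way. A call with a gripper value outside its range is refused whole. OPENING is the opening in per cent of the stroke, from 0 (shut) to 100 (fully open), set as the call begins (- or left out, the last holds). The fingers move at their own pace and stop on an object; FORCE is the grip in N (left out, the last holds). Time passes only in rows, so rows that do not move let the fingers close. It gives the time, the measured TCP pose, the force and the opening at its end, in the units of the state.
- manip.get_obs(): the state, without advancing time (a new reading comes with each control period).
- vision.get_image(name): name is "scene" or "top" or "wrist"; returns a dict with "color" (420x560x3 uint8, blue, green, red), "fx", "fy", "cx", "cy" (pixels), "eye" and "rotation" of the camera in the world. Camera axes: x right, y up, looking along -z (the intrinsics and any distortion apply to the point x, -y, -z); pixel columns grow to the right and rows downward; lengths in m; the calibration is good to about 2 mm. The wrist camera is an equidistant fisheye: a pixel r from the principal point sees the ray r / f radians off the axis. A picture is of the moment at which its call begins. There is no depth.
- job.finish_job(): hands the job in, once; it reports no verdict.
Trained networks look in the newest picture that a camera, given by its name, has taken for a name from the list of things; names that differ only in an ending like _2 or _b are one class to them, and where a whole thing is asked for, a point or a joint stands for the part that bears it (a point fixed in the world has none). Each returns a list of dicts, best first, with "conf" (0 to 1); they miss things now and then, are a little off and sometimes report something else, mostly with a low value. They report only what shows in the picture. A call takes as long as a camera call. They do not tell look-alikes from the thing itself.
- masks_of(camera, thing): "mask" (420x560 bool, what is visible of it) and "centre" ([column, row] in pixels, amid what is visible of it).
The state is a dict: "clock": time; "joints": joint angles; "qd": joint speeds; "tau": joint torques, N m; "eef_pos": TCP position; "tool_rot": TCP orientation; "contact_force": force on the tool from outside, world axes, zero at the start; "ft_torque": the same for the moment, N m; "opening": opening from 0.0 (shut) to 1.0 (fully open).
Only numpy, scipy, OpenCV 4.12 (cv2) and the standard library are available. Lean on these libraries where they do the work, as an engineer would, in place of code of your own. Each camera call takes 0.05 s, during which the arm holds its last target.

## Task

On the lid-stay fixture, two loose fittings stand in the path of the sprung arm: first sort them, the round bush into the round pot and the square block into the square tray. Then take the arm by its upright knob, swing it against its spring fully to its far stop and keep it there: the program finishes while the gripper is still holding the knob against the spring. Leave the small latch on the plate and the corner fitting, gauge block, roll and bottle around the fixture where they are.

Things in the scene. Friction and masses are not known exactly. Their poses are not given: they have to be found in the camera images.
- pivot (a point): Vertical pivot axis of the sprung arm, 35 mm above the bench, z up, on a fixed aluminium fixture plate 220 (x) x 260 x 8 mm (centre 70 mm along this frame's -x; place and yaw vary). Just behind the axis (+x) stands a hanger 70 mm high and wide with a tab over the pivot; two stop posts, 42 mm high, stand 56 mm from the axis.
- stay_arm (a joint): Angle of the sprung cage arm: 0 at home, 1.4 rad at the far stop; grows anticlockwise seen from above. The arm points 140 degrees anticlockwise from the pivot frame's +x at home, 220 at the stop. The spring pulls it home: 3.5 N at the knob at home, 9 N at the stop. Flat aluminium double strip, 15 mm wide, 148 mm from axis to end, 26 to 44 mm above the bench.
- knob_mid (a point): Middle of the black upright round knob on the arm's end, 18 mm diameter, 50 mm tall, 140 mm from the pivot axis. The point is 69 mm above the bench; the knob runs from 44 mm (top of the arm) to 94 mm above the bench. It moves with the arm and spins easily on its own upright pin.
- knob: The same knob; origin at the centre of its underside, 44 mm above the bench.
- bush_mid (a point): Centre of the loose round aluminium bush, an upright cylinder 34 mm diameter, 36 mm tall, about 80 g, standing on the fixture plate in the arm's path, about 118 mm from the pivot axis. Goes into the round pot.
- bush: The same bush; origin at the centre of its underside.
- block_mid (a point): Centre of the loose square aluminium block, 32 x 32 x 36 mm (36 tall), about 90 g, standing on the fixture plate in the arm's path, about 118 mm from the pivot axis and about 75 mm from the bush; x and y are square to its side faces. Either fitting may be the nearer one to the arm. Goes into the square tray.
- block: The same block; origin at the centre of its underside.
- pot_in (a point): Centre of the inner floor of the round steel pot, 5 mm above the bench; outer diameter 112 mm, wall 4 mm, rim 55 mm above the bench. Fixed to the bench, left or right of the fixture.
- tray_in (a point): Centre of the inner floor of the square steel tray, 5 mm above the bench; 120 x 120 mm outside, walls 5 mm, rim 55 mm above the bench; x and y along its sides. Fixed to the bench, on the other side of the fixture.
- tape: Bystander: grey roll (ring) 90 mm diameter, 24 mm high; origin under its centre.
- oil: Bystander: grey bottle 56 mm diameter, 110 mm tall; origin under its centre.
- corner: Bystander: steel corner fitting, 50 x 50 x 37 mm; origin under its centre.
- latch: Bystander: small steel latch catch 45 x 28 x 14 mm lying on the fixture plate's rear corner, out of the arm's path; origin under its centre.
- gauge: Bystander: dark steel gauge block 60 x 30 x 18 mm on the bench; origin under its centre.
Not all that is in view belongs to the job. Leave any red look-alike of the part that bears tray_in alone.

How it is judged:
By the outcome, as a careful person would: the job done as asked, in the order asked, and still so for the second after the job is handed in, while the arm keeps its last pose, push and grip.
It also fails if it takes over 72 s, if anything falls off the work surface, if the arm or the gripper's body presses on something with over 40 N, if the wrist force passes 120 N, or if a joint passes its speed limit or range.

## Working session

There is one attempt and no reset: what is moved stays moved. The work goes in short steps, Python scripts to look and compute and a shell command to move; the robot and the scene stay as the last step left them, time stands still between calls to the robot, and variables do not carry over. Pictures are saved under pics/ and viewed, and the job is handed in when it is done.

```bash
ls; mkdir -p pics; cat > h.py <<'E'
import numpy as np, cv2
from plant import manip, vision, job, masks_of
from scipy.spatial.transform import Rotation as R
def ray(im,px):
    u,v=px
    x=(u-im["cx"])/im["fx"]; y=(v-im["cy"])/im["fy"]
    return x,y
def rot(im):
    r=np.array(im["rotation"]); 
    return r if r.shape==(3,3) else R.from_quat(r).as_matrix()
def plane(im,px,z,fish=False):
    x,y=ray(im,px)
    if fish:
        r=np.hypot(x,y); s=np.tan(r)/r if r>1e-9 else 1; x*=s;y*=s
    d=rot(im)@np.array([x,-y,-1.0]); e=np.array(im["eye"])
    return e+d*(z-e[2])/d[2]
def proj(im,p):
    c=rot(im).T@(np.array(p)-np.array(im["eye"])); 
    return [im["cx"]+im["fx"]*c[0]/-c[2], im["cy"]+im["fy"]*-c[1]/-c[2]]
E
python3 - <<'E'
from h import *
o=manip.get_obs(); print(o)
for n in ["scene","top","wrist"]:
    im=vision.get_image(n); cv2.imwrite(f"pics/{n}0.png",im["color"])
    print(n,{k:im[k] for k in im if k!="color"})
E
```

```text
pics
{'clock': 0.0, 'joints': array([ 1.16080529,  0.53716738, -0.00441587,  1.53886564,  0.00259267,
        1.06729688, -0.07116679]), 'qd': array([-0.00033484, -0.00056997, -0.00107064,  0.00021299, -0.00125831,
        0.00026298, -0.00081325]), 'tau': array([ 4.20805454e-04, -5.70978284e+01,  9.91063043e-01, -2.51602757e+01,
       -5.62479312e-02,  1.79175020e-02,  1.89297834e-04]), 'eef_pos': array([ 0.21885904, -0.61140759,  0.24584141]), 'tool_rot': array([ 0.40739536,  0.57869878, -0.40676898,  0.57764673]), 'contact_force': array([-0.10858472,  0.11633229, -0.21216199]), 'ft_torque': array([-0.01710843,  0.00020722, -0.04121403]), 'opening': 1.0025317256207207}
scene {'fx': 411.72169988437724, 'fy': 411.72169988437724, 'cx': 272.2444209540572, 'cy': 206.9639775541175, 'eye': array([ 1.19745241, -0.17865362,  0.96087817]), 'rotation': array([0.28640317, 0.18304954, 0.52335603, 0.78138631])}
top {'fx': 524.9826225344324, 'fy': 524.9826225344324, 'cx': 276.8779773520269, 'cy': 202.88391209486613, 'eye': array([0.30865623, 0.08647282, 1.55887747]), 'rotation': array([ 0.05776755, -0.05055894, -0.69657034,  0.7133698 ])}
wrist {'fx': 325.19226210127806, 'fy': 325.19226210127806, 'cx': 275.5887666644623, 'cy': 204.7405555676193, 'eye': array([ 0.29190566, -0.58533026,  0.38404318]), 'rotation': array([-0.12330909,  0.08792491, -0.56892931,  0.80832142])}
```

View pics/top0.png

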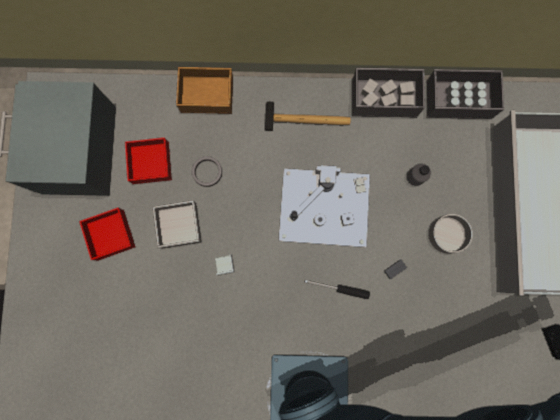

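View pics/scene0.png

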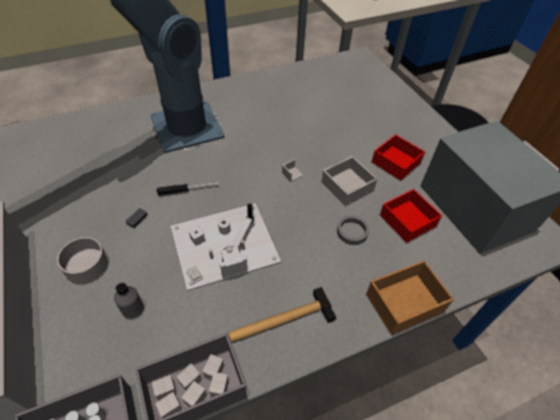

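```bash
python3 - <<'E'
from h import *
for n in ["top","scene"]:
    im=vision.get_image(n)
    for t,z in dict(pivot=.035,stay_arm=.044,knob_mid=.069,knob=.094,bush_mid=.044,block_mid=.044,pot_in=.055,tray_in=.055,tape=.024,oil=.11,corner=.037,latch=.022,gauge=.018).items():
        for m in masks_of(n,t)[:3]:
            c=m.get("centre"); k=m.get("mask")
            print(n,t,round(m["conf"],2),np.round(c,1),plane(im,c,z).round(3), int(k.sum()))
E
```

```text
top pivot 0.96 [321.2 206.6] [ 0.536 -0.025  0.035] 5993
top stay_arm 0.61 [307.8 199.8] [0.554 0.015 0.044] 317
top knob_mid 0.37 [293.1 214.3] [0.507 0.057 0.069] 40
top knob_mid 0.25 [359.1 180.6] [ 0.609 -0.131  0.069] 136
top knob 0.62 [295.5 212.3] [0.509 0.051 0.094] 39
top bush_mid 0.53 [320.6 217.9] [ 0.501 -0.023  0.044] 100
top block_mid 0.47 [345.4 217.6] [ 0.504 -0.095  0.044] 147
top pot_in 0.8 [449.3 231.9] [ 0.468 -0.391  0.055] 1419
top tray_in 0.94 [150.4 158.6] [0.664 0.48  0.055] 1950
top tray_in 0.93 [176.8 223.3] [0.475 0.392 0.055] 1849
top tray_in 0.84 [106.7 233.3] [0.441 0.593 0.055] 2067
top tape 0.88 [198.1 162.9] [0.661 0.344 0.024] 305
top tape 0.54 [419.6 173.4] [ 0.644 -0.318  0.024] 420
top tape 0.19 [318.8 218.2] [ 0.503 -0.019  0.024] 94
top oil 0.79 [420.8 176.4] [ 0.617 -0.298  0.11 ] 415
top corner 0.85 [225.  266.4] [0.355 0.25  0.037] 304
top latch 0.52 [357.7 179.9] [ 0.621 -0.134  0.022] 156
top gauge 0.62 [394.9 270.4] [ 0.356 -0.243  0.018] 212
scene pivot 0.71 [227.9 245.7] [ 0.573 -0.034  0.035] 5519
scene stay_arm 0.52 [246.5 224.8] [0.532 0.035 0.044] 292
scene bush_mid 0.51 [223.8 227.2] [ 0.516 -0.026  0.044] 180
scene block_mid 0.66 [197.2 235.7] [ 0.516 -0.103  0.044] 196
scene pot_in 0.93 [ 83.1 257.5] [ 0.481 -0.394  0.055] 1734
scene tray_in 0.96 [396.2 154.5] [0.454 0.578 0.055] 1566
scene tray_in 0.66 [408.6 215.5] [0.681 0.469 0.055] 2057
scene tray_in 0.63 [348.1 182.4] [0.504 0.373 0.055] 1689
scene tape 0.91 [348.8 235.3] [0.66  0.293 0.024] 538
scene oil 0.6 [127.6 300.1] [ 0.679 -0.302  0.11 ] 775
scene corner 0.78 [291.3 167.7] [0.367 0.247 0.037] 299
scene latch 0.49 [192.9 272.1] [ 0.609 -0.144  0.022] 178
scene gauge 0.65 [137.  215.8] [ 0.362 -0.243  0.018] 246
```

```bash
python3 - <<'E'
from h import *
a=cv2.imread("pics/top0.png"); c=a[155:255,270:380]; cv2.imwrite("pics/topz.png",cv2.resize(c,None,fx=6,fy=6,interpolation=cv2.INTER_CUBIC)[:600,:800])
a=cv2.imread("pics/scene0.png"); c=a[195:295,165:285]; cv2.imwrite("pics/scenez.png",cv2.resize(c,None,fx=6,fy=6,interpolation=cv2.INTER_CUBIC))
cv2.imwrite("pics/w.png",cv2.imread("pics/wrist0.png"))
E
```

```text
(no output)
```

View pics/topz.png

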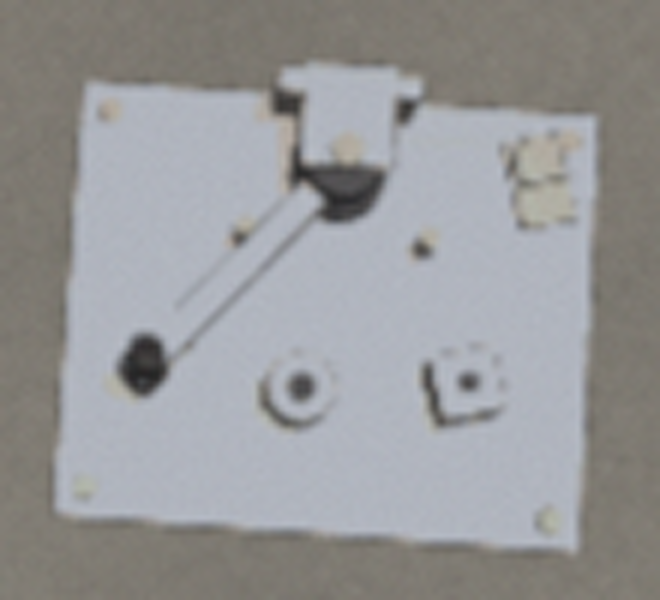

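View pics/scenez.png

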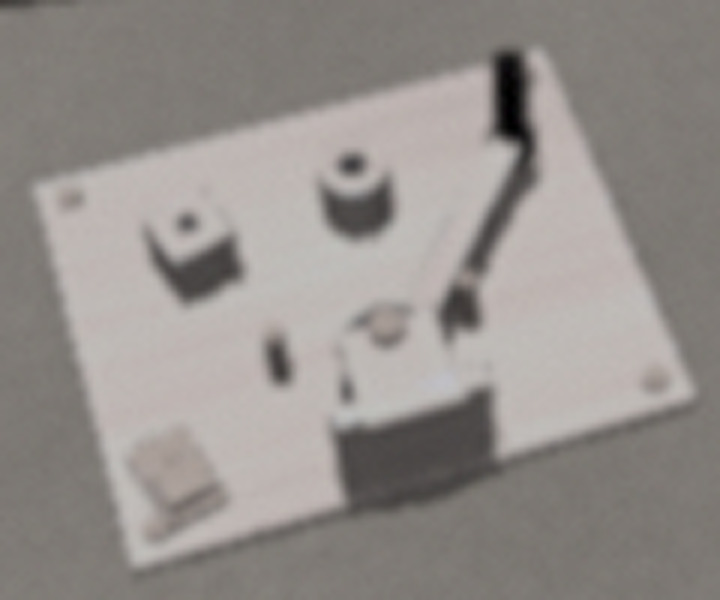

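View pics/wrist0.png

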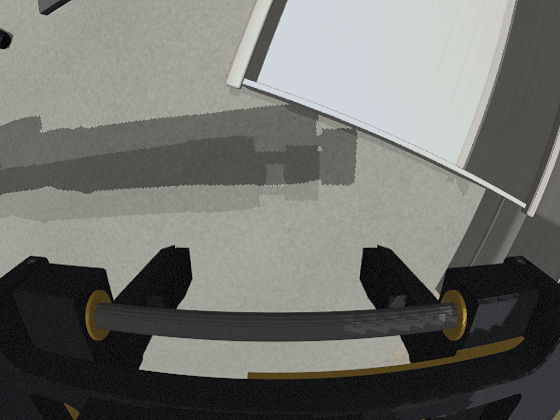

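```bash
python3 - <<'E'
from h import *
t=vision.get_image("top"); s=vision.get_image("scene")
T=lambda x,y:((x+.5)/6-.5+270,(y+.5)/6-.5+155)
S=lambda x,y:((x+.5)/6-.5+165,(y+.5)/6-.5+195)
for n,im,cs in (("top",t,[T(85,82),T(597,115),T(578,549),T(57,513)]),("scene",s,[S(695,395),S(135,567),S(35,185),S(543,48)])):
    P=np.array([plane(im,c,.008) for c in cs])[:,:2]; print(n,P.round(4))  # order: back-left, back-right, front-right, front-left
    print([np.linalg.norm(P[i]-P[(i+1)%4]).round(4) for i in range(4)])
    c=P.mean(0); dx=(P[0]+P[1]-P[2]-P[3]); a=np.arctan2(dx[1],dx[0]); dy=P[0]+P[3]-P[1]-P[2]; b=np.arctan2(-dy[0],dy[1])
    yaw=(a+b)/2; piv=c+.07*np.array([np.cos(yaw),np.sin(yaw)]); print("c",c,"yaw",a,b,"piv",piv)
    for th in (140,220): print(th, piv+.14*np.array([np.cos(yaw+np.radians(th)),np.sin(yaw+np.radians(th))]))
print("bush",plane(t,T(302,388),.044),plane(s,S(352,165),.044))
print("block",plane(t,T(468,382),.044),plane(s,S(187,223),.044))
print("knobtop",plane(t,T(148,350),.094),plane(s,S(509,52),.094))
B=[plane(s,S(*p),.044)[:2] for p in [(145,225),(180,258),(232,232),(200,195)]]
print(np.round(B,4)); B=np.array(B)
for i in range(4): d=B[(i+1)%4]-B[i]; print(np.degrees(np.arctan2(d[1],d[0])),np.linalg.norm(d))
print("pot")
for n,im in(("top",t),("scene",s)):
  for th in ("pot_in","tray_in"):
    for m in masks_of(n,th):
      if m["conf"]<.5: continue
      k=m["mask"].astype(np.uint8); cn=max(cv2.findContours(k,0,1)[0],key=cv2.contourArea)[:,0]
      W=np.array([plane(im,c,.055)[:2] for c in cn],np.float32)
      print(n,th,m["centre"],cv2.minAreaRect(W), im["color"][k>0].mean(0).round())
E
```

```text
top [[ 0.6544  0.0871]
 [ 0.6433 -0.1701]
 [ 0.4254 -0.1603]
 [ 0.437   0.096 ]]
[np.float64(0.2575), np.float64(0.2181), np.float64(0.2566), np.float64(0.2176)]
c [ 0.54006361 -0.03680031] yaw -0.04302805574203 -0.04423054654750916 piv [ 0.609997   -0.03985339]
140 [0.5067778  0.05472883]
220 [ 0.49892786 -0.12508043]
scene [[ 0.6541  0.0864]
 [ 0.6429 -0.1705]
 [ 0.4252 -0.161 ]
 [ 0.436   0.0969]]
[np.float64(0.2572), np.float64(0.218), np.float64(0.2581), np.float64(0.2184)]
c [ 0.53955542 -0.03704899] yaw -0.04609807988050425 -0.04261793467873907 piv [ 0.60948656 -0.04015303]
140 [0.50633631 0.05450439]
220 [ 0.49835535 -0.1252991 ]
bush [ 0.49742266 -0.02128814  0.044     ] [ 0.49828026 -0.02207936  0.044     ]
block [ 0.50222858 -0.10151011  0.044     ] [ 0.50185304 -0.10258366  0.044     ]
knobtop [0.50745042 0.05465516 0.094     ] [0.50112062 0.05672091 0.094     ]
[[ 0.4957 -0.1207]
 [ 0.5197 -0.1109]
 [ 0.5145 -0.085 ]
 [ 0.4886 -0.0926]]
22.14536751196158 0.025825723308163233
101.2817419619499 0.026451689692885316
-163.58666325403533 0.026994227459110013
-75.7018237913932
[... 539 characters left out ...]
991028), (0.13125813007354736, 0.1267244666814804), 8.20040512084961) [ 18.  24. 145.]
scene pot_in [85.6, 257.6] ((0.4858948290348053, -0.39574381709098816), (0.15071500837802887, 0.11096206307411194), 14.580853462219238) [ 94.  97. 104.]
scene tray_in [349.6, 179.8] ((0.49283915758132935, 0.3836471438407898), (0.15562106668949127, 0.15690727531909943), 10.771791458129883) [ 93.  96. 103.]
scene tray_in [396.9, 154.7] ((0.45958536863327026, 0.5822994112968445), (0.14153048396110535, 0.17782163619995117), 22.389530181884766) [ 13.  15. 111.]
scene tray_in [409.9, 215.2] ((0.6759805679321289, 0.47803643345832825), (0.14105890691280365, 0.15966610610485077), 7.560939788818359) [ 12.  14. 118.]
```

```bash
cat >> h.py <<'E'
def to(target,jaw=None):
    "target TCP xyz, jaw yaw (deg) of tool z in the world, tool down; prints total shift in the tool axes (mm) and yaw about tool x"
    o=manip.get_obs(); r=R.from_quat(o["tool_rot"]).as_matrix(); d=np.array(target)-o["eef_pos"]
    y0=np.degrees(np.arctan2(r[1,2],r[0,2]))
    print("t %.2f"%o["clock"],"pos",o["eef_pos"].round(4),"open %.3f"%o["opening"],"F",o["contact_force"].round(1))
    print(" R\n",r.round(3)); print(" jawyaw %.1f"%y0,"joints",o["joints"].round(2))
    print(" dworld",(d*1000).round(1),"tool shift",(r.T@d*1000).round(1))
    if jaw is not None:
        dy=(jaw-y0+90)%180-90; 
        q=R.from_matrix([[0,-np.sin(np.radians(y0+dy)),np.cos(np.radians(y0+dy))],[0,np.cos(np.radians(y0+dy)),np.sin(np.radians(y0+dy))],[-1,0,0]])
        rv=(R.from_matrix(r).inv()*q).as_rotvec(); print(" turn dyaw %.1f rotvec"%dy,rv.round(3),"rows>=",np.ceil(np.linalg.norm(rv)/.12),
        " shift in the turned frame", (q.as_matrix().T@d*1000).round(1))
E
python3 -c "
from h import *
to([.5,-.06,.25],0)"
```

```text
t 1.85 pos [ 0.2191 -0.612   0.2467] open 1.003 F [ 0.3 -0.9 -0.1]
 R
 [[-0.     0.941  0.337]
 [-0.     0.337 -0.941]
 [-1.    -0.    -0.   ]]
 jawyaw -70.3 joints [ 1.16  0.54 -0.    1.54  0.    1.07 -0.07]
 dworld [280.9 552.    3.3] tool shift [  -3.3  450.5 -425. ]
 turn dyaw 70.3 rotvec [-1.227 -0.     0.   ] rows>= 11.0  shift in the turned frame [ -3.3 552.  280.9]
```

```bash
python3 -m pendant '[[[0,28,-26.5],[0,0,0]],[[0,28,-26.5],[0,0,0]],[[0,28,-26.5],[0,0,0]],[[0,28,-26.5],[0,0,0]],[[0,28,-26.5],[0,0,0]],[[0,28,-26.5],[0,0,0]],[[0,28,-26.5],[0,0,0]],[[0,28,-26.5],[0,0,0]],[[0,28,-26.5],[0,0,0]],[[0,28,-26.5],[0,0,0]],[[0,28,-26.5],[0,0,0]],[[0,28,-26.5],[0,0,0]]]'
python3 -m pendant '[[[0,28,-26.5],[0,0,0]],[[0,28,-26.5],[0,0,0]],[[0,28,-26.5],[-0.11,0,0]],[[0,0,0],[-0.112,0,0]],[[0,0,0],[-0.112,0,0]],[[0,0,0],[-0.112,0,0]],[[0,0,0],[-0.112,0,0]],[[0,0,0],[-0.112,0,0]],[[0,0,0],[-0.112,0,0]],[[0,0,0],[-0.112,0,0]],[[0,0,0],[-0.112,0,0]],[[0,0,0],[-0.112,0,0]]]'
python3 - <<'E'
from h import *
im=vision.get_image("wrist"); cv2.imwrite("pics/w1.png",im["color"])
for t in ("bush_mid","block_mid","knob_mid"):
  for m in masks_of("wrist",t)[:2]: print(t,m["conf"],m["centre"],plane(im,m["centre"],.044,True))
to([.4975,-.0215,.25],0)
E
```

```text
clock: 2.85
eef_pos: [0.4288, -0.1976, 0.2471]
tool_rot: [0.407, 0.578, -0.407, 0.578]
contact_force: [1.3, -1.4, 0.3]
opening: 1.004
clock: 3.85
eef_pos: [0.4806, -0.0962, 0.2468]
tool_rot: [0.037, 0.706, -0.037, 0.706]
contact_force: [0.2, -0.5, 0.3]
opening: 0.999
bush_mid 0.59 [285.4, 109.0] [ 0.49827508 -0.02308993  0.044     ]
block_mid 0.87 [293.7, 177.9] [ 0.4999506  -0.09715598  0.044     ]
knob_mid 0.97 [287.5, 28.0] [0.50930482 0.06280709 0.044     ]
knob_mid 0.69 [293.6, 181.7] [ 0.49946726 -0.10133009  0.044     ]
t 4.05 pos [ 0.4805 -0.0963  0.2468] open 1.001 F [-0.1  0.1 -1.3]
 R
 [[ 0.     0.113  0.994]
 [ 0.     0.994 -0.113]
 [-1.     0.     0.   ]]
 jawyaw -6.5 joints [ 0.5   0.3  -0.47  1.93  0.17  0.95 -0.16]
 dworld [17.  74.8  3.2] tool shift [-3.2 76.2  8.4]
 turn dyaw 6.5 rotvec [-0.113  0.    -0.   ] rows>= 1.0  shift in the turned frame [-3.2 74.8 17. ]
```

View pics/w1.png

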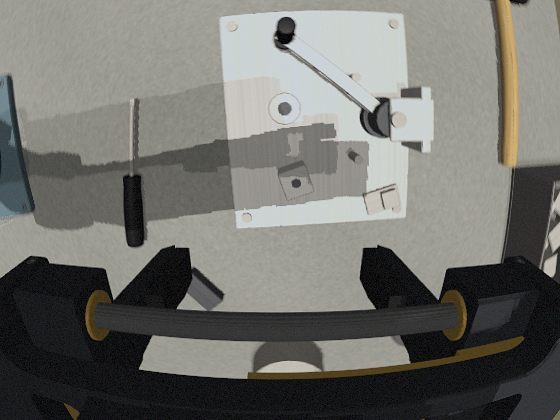

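```bash
python3 - <<'E'
import cv2
a=cv2.imread("pics/w1.png")[75:215,260:380]; a=cv2.convertScaleAbs(a,alpha=1.3)
cv2.imwrite("pics/w1z.png",cv2.resize(a[80:135,10:70],None,fx=10,fy=10,interpolation=cv2.INTER_CUBIC))
E
```

```text
(no output)
```

View pics/w1z.png

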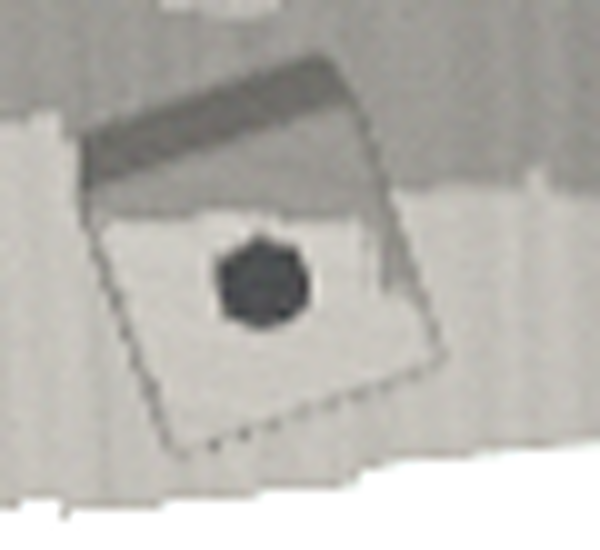

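```bash
python3 - <<'E'
from h import *
im=vision.get_image("wrist")
B=np.array([plane(im,(x/10+270,y/10+155),.044,True)[:2] for x,y in [(85,190),(350,100),(443,355),(178,458)]])
print(B.round(4),B.mean(0))
for i in range(4): d=B[(i+1)%4]-B[i]; print(np.degrees(np.arctan2(d[1],d[0])),np.linalg.norm(d))
print("hole",plane(im,(262/10+270,282/10+155),.044,True),"bush hole",plane(im,(285,108),.044,True))
to([.498,-.0218,.14])
E
```

```text
[[ 0.4841 -0.0913]
 [ 0.5133 -0.0846]
 [ 0.5209 -0.1137]
 [ 0.4909 -0.1222]] [ 0.50230579 -0.10293717]
12.897253166092877 0.02992797150770689
-75.41927204649465 0.030146269345411956
-164.2933128615857 0.031102842427134535
102.44144791697484 0.031658741004853136
hole [ 0.50198573 -0.10345487  0.044     ] bush hole [ 0.49858959 -0.02217297  0.044     ]
t 4.10 pos [ 0.4806 -0.0962  0.2468] open 0.997 F [ 0.1 -0.1  0.2]
 R
 [[ 0.     0.112  0.994]
 [-0.     0.994 -0.112]
 [-1.     0.     0.   ]]
 jawyaw -6.4 joints [ 0.5   0.3  -0.47  1.93  0.17  0.95 -0.16]
 dworld [  17.4   74.4 -106.8] tool shift [106.8  75.9   9. ]
```

```bash
python3 -m pendant '[[[15,25.3,3],[0,0,0]],[[25,25.3,3],[0,0,0]],[[30,25.3,3],[0,0,0]],[[30,0,0],[0,0,0]],[[30,0,0],[0,0,0]],[[30,0,0],[0,0,0]],[[25,0,0],[0,0,0]],[[15,0,0],[0,0,0]],[[0,0,0],[0,0,0]],[[0,0,0],[0,0,0]]]'
python3 -c "
from h import *
im=vision.get_image('wrist'); cv2.imwrite('pics/w2.png',im['color'])
to([.498,-.022,.026])"
```

```text
clock: 4.93
eef_pos: [0.4974, -0.0215, 0.0464]
tool_rot: [0.039, 0.707, -0.039, 0.706]
contact_force: [-0.1, 0.2, 0.4]
opening: 1.001
t 4.98 pos [ 0.4982 -0.0216  0.0473] open 1.006 F [0.5 0.3 0.2]
 R
 [[ 0.001  0.11   0.994]
 [-0.     0.994 -0.11 ]
 [-1.    -0.     0.001]]
 jawyaw -6.3 joints [ 0.23  0.64 -0.35  2.03  0.41  0.54 -0.52]
 dworld [ -0.2  -0.4 -21.3] tool shift [21.3 -0.5 -0.2]
```

View pics/w2.png

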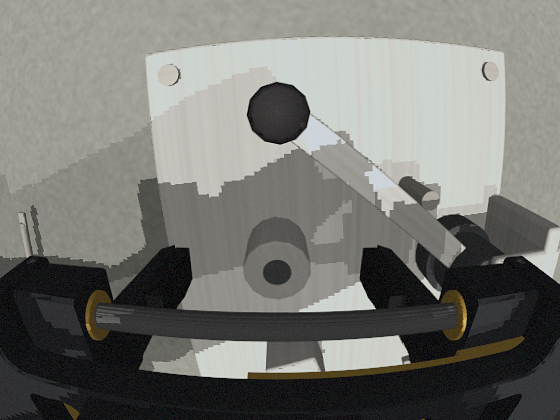

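```bash
python3 -m pendant '[[[11,-0.5,0],[0,0,0]],[[10,0,0],[0,0,0]],[[0,0,0],[0,0,0]]]' && python3 -m pendant '[[[0,0,0],[0,0,0]],[[0,0,0],[0,0,0]],[[0,0,0],[0,0,0]],[[0,0,0],[0,0,0]],[[0,0,0],[0,0,0]],[[0,0,0],[0,0,0]],[[0,0,0],[0,0,0]],[[0,0,0],[0,0,0]]]' 10 25
```

```text
clock: 5.23
eef_pos: [0.497, -0.0224, 0.0246]
tool_rot: [0.039, 0.706, -0.039, 0.706]
contact_force: [0.6, -0.4, 0.1]
opening: 1.0
clock: 5.9
eef_pos: [0.4977, -0.0222, 0.0258]
tool_rot: [0.039, 0.706, -0.039, 0.706]
contact_force: [-0.7, 0.6, -0.4]
opening: 0.419
```

```bash
python3 -m pendant '[[[0,0,0],[0,0,0]],[[-10,0,0],[0,0,0]],[[-20,0,0],[0,0,0]],[[-25,0,0],[0,0,0]],[[-25,0,0],[0,0,0]],[[-25,0,0],[0,0,0]],[[-20,0,0],[0,0,0]]]' && python3 -c "
from h import *
to([.466,-.393,.15])"
```

```text
clock: 6.48
eef_pos: [0.4978, -0.0221, 0.153]
tool_rot: [0.038, 0.706, -0.038, 0.706]
contact_force: [-0.4, -0.4, -0.4]
opening: 0.377
t 6.48 pos [ 0.4978 -0.0221  0.153 ] open 0.377 F [-0.4 -0.4 -0.4]
 R
 [[ 0.001  0.109  0.994]
 [-0.     0.994 -0.109]
 [-1.     0.     0.001]]
 jawyaw -6.2 joints [ 0.32  0.46 -0.46  1.99  0.29  0.76 -0.41]
 dworld [ -31.8 -370.9   -3. ] tool shift [   3.  -372.2    8.7]
```

```bash
python3 -m pendant '[[[0,-20,0.8],[0,0,0]],[[0,-35,0.8],[0,0,0]],[[0,-35,0.8],[0,0,0]],[[0,-35,0.8],[0,0,0]],[[0,-35,0.8],[0,0,0]],[[0,-35,0.8],[0,0,0]],[[0,-35,0.8],[0,0,0]],[[0,-35,0.8],[0,0,0]],[[0,-35,0.8],[0,0,0]],[[0,-35,0.8],[0,0,0]],[[0,-25,0.8],[0,0,0]],[[0,-14,0.8],[0,0,0]]]' && python3 - <<'E'
from h import *
im=vision.get_image("wrist"); cv2.imwrite("pics/w3.png",im["color"])
to([.467,-.396,.025])
E
```

```text
clock: 7.48
eef_pos: [0.4648, -0.399, 0.1511]
tool_rot: [0.039, 0.706, -0.041, 0.706]
contact_force: [-0.7, -0.6, -1.2]
opening: 0.382
t 7.53 pos [ 0.4647 -0.4004  0.151 ] open 0.377 F [ 0.4 -1.5 -0.6]
 R
 [[-0.     0.114  0.993]
 [-0.003  0.993 -0.114]
 [-1.    -0.003 -0.   ]]
 jawyaw -6.6 joints [ 0.9   0.62 -0.37  1.7   0.28  0.88  0.3 ]
 dworld [   2.3    4.4 -126. ] tool shift [126.    5.    1.7]
```

View pics/w3.png

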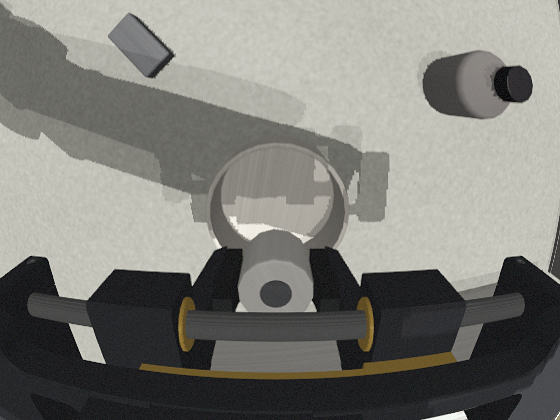

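```bash
python3 - <<'E'
from h import *
im=vision.get_image("wrist")
for p in [(208,212),(349,212),(278,143)]: print(plane(im,p,.055,True))
E
```

```text
[ 0.41258455 -0.39619824  0.055     ]
[ 0.5207654  -0.40866279  0.055     ]
[ 0.47209336 -0.35020455  0.055     ]
```

```bash
python3 -m pendant '[[[20,1,2],[0,0,0]],[[30,0,0],[0,0,0]],[[30,0,0],[0,0,0]],[[25,0,0],[0,0,0]],[[12,0,0],[0,0,0]],[[8.5,0,0],[0,0,0]],[[0,0,0],[0,0,0]]]' && python3 -m pendant '[[[0,0,0],[0,0,0]],[[0,0,0],[0,0,0]],[[0,0,0],[0,0,0]],[[0,0,0],[0,0,0]]]' 52
python3 -m pendant '[[[-15,0,0],[0,0,0]],[[-30,0,0],[0,0,0]],[[-35,0,0],[0,0,0]],[[-35,0,0],[0,0,0]],[[-30,0,0],[0,0,0]],[[0,0,0],[0,0,0]]]' && python3 - <<'E'
from h import *
im=vision.get_image("wrist"); cv2.imwrite("pics/w4.png",im["color"])
to([.502,-.103,.15],104)
E
```

```text
clock: 8.17
eef_pos: [0.4686, -0.3924, 0.0243]
tool_rot: [0.039, 0.707, -0.037, 0.706]
contact_force: [0.4, 0.8, -0.7]
opening: 0.377
clock: 8.5
eef_pos: [0.4693, -0.3948, 0.0265]
tool_rot: [0.038, 0.705, -0.039, 0.707]
contact_force: [-0.1, -0.7, -0.3]
opening: 0.52
clock: 9.0
eef_pos: [0.472, -0.3964, 0.1783]
tool_rot: [0.036, 0.703, -0.041, 0.709]
contact_force: [0.6, -1.2, 0.6]
opening: 0.518
t 9.05 pos [ 0.4708 -0.3957  0.1753] open 0.520 F [ 0.4  0.4 -0.2]
 R
 [[ 0.006  0.109  0.994]
 [-0.005  0.994 -0.109]
 [-1.    -0.004  0.007]]
 jawyaw -6.3 joints [ 0.9   0.59 -0.39  1.68  0.27  0.92  0.3 ]
 dworld [ 31.2 292.7 -25.3] tool shift [ 24.  294.5  -1. ]
 turn dyaw -69.7 rotvec [ 1.217  0.009 -0.   ] rows>= 11.0  shift in the turned frame [  25.3  101.1 -276.5]
```

View pics/w4.png

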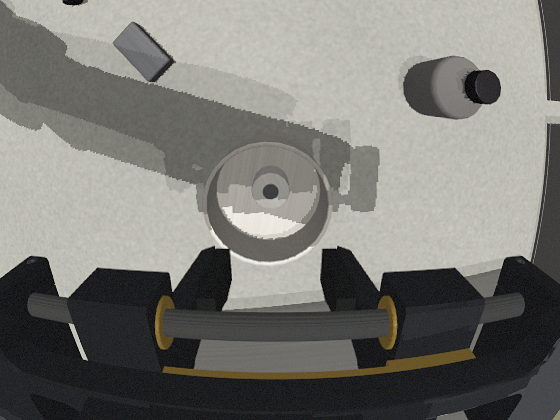

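```bash
python3 -m pendant '[[[0,20,0],[0,0,0]],[[0,35,0],[0,0,0]],[[0,35,0],[0,0,0]],[[0,35,0],[0,0,0]],[[0,35,0],[0,0,0]],[[0,35,0],[0,0,0]],[[0,35,0],[0,0,0]],[[0,34,0],[0,0,0]],[[0,25,0],[0,0,0]],[[0,5.5,0],[0.08,0,0]],[[0,0,0],[0.12,0,0]],[[0,0,0],[0.12,0,0]]]' && python3 -m pendant '[[[0,0,0],[0.12,0,0]],[[0,0,0],[0.12,0,0]],[[0,0,0],[0.12,0,0]],[[0,0,0],[0.12,0,0]],[[0,0,0],[0.12,0,0]],[[0,0,0],[0.12,0,0]],[[0,0,0],[0.12,0,0]],[[0,0,0],[0.057,0,0]],[[0,0,0],[0,0,0]],[[0,0,0],[0,0,0]]]' 100
python3 - <<'E'
from h import *
im=vision.get_image("wrist"); cv2.imwrite("pics/w5.png",im["color"])
for m in masks_of("wrist","block_mid")[:2]: print(m["conf"],m["centre"],plane(im,m["centre"],.044,True))
to([.502,-.103,.026],104)
E
```

```text
clock: 10.05
eef_pos: [0.5, -0.1004, 0.17]
tool_rot: [0.152, 0.691, -0.152, 0.69]
contact_force: [-0.0, -1.3, -0.1]
opening: 0.522
clock: 10.88
eef_pos: [0.5002, -0.1013, 0.17]
tool_rot: [0.434, 0.558, -0.435, 0.558]
contact_force: [-0.6, -0.0, -0.4]
opening: 0.999
0.65 [277.1, 192.1] [ 0.50595435 -0.10086714  0.044     ]
t 10.98 pos [ 0.5004 -0.1014  0.1701] open 1.002 F [ 0.1 -0.3 -0.2]
 R
 [[-0.001  0.97   0.244]
 [ 0.     0.244 -0.97 ]
 [-1.    -0.    -0.   ]]
 jawyaw -75.9 joints [ 0.26  0.41 -0.18  1.96  0.1   0.78 -1.31]
 dworld [   1.6   -1.6 -144.1] tool shift [144.1   1.2   2. ]
 turn dyaw -0.1 rotvec [ 0.002 -0.     0.   ] rows>= 1.0  shift in the turned frame [144.1   1.2   1.9]
```

View pics/w5.png

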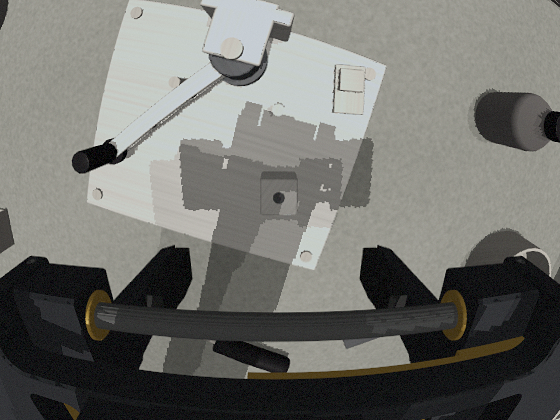

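```bash
python3 -m pendant '[[[20,1,2],[0,0,0]],[[30,0,0],[0,0,0]],[[30,0,0],[0,0,0]],[[30,0,0],[0,0,0]],[[20,0,0],[0,0,0]],[[14,0,0],[0,0,0]],[[0,0,0],[0,0,0]]]' && python3 -m pendant '[[[0,0,0],[0,0,0]],[[0,0,0],[0,0,0]],[[0,0,0],[0,0,0]],[[0,0,0],[0,0,0]],[[0,0,0],[0,0,0]],[[0,0,0],[0,0,0]],[[0,0,0],[0,0,0]],[[0,0,0],[0,0,0]],[[0,0,0],[0,0,0]],[[0,0,0],[0,0,0]]]' 10 25 && python3 -m pendant '[[[-10,0,0],[0,0,0]],[[-20,0,0],[0,0,0]],[[-30,0,0],[0,0,0]],[[-35,0,0],[0,0,0]],[[-30,0,0],[0,0,0]],[[-15,0,0],[0,0,0]]]' && python3 -c "
from h import *
to([.473,.391,.17],-75)"
```

```text
clock: 11.57
eef_pos: [0.4999, -0.1027, 0.0236]
tool_rot: [0.434, 0.559, -0.436, 0.556]
contact_force: [-0.6, 1.0, -0.8]
opening: 0.998
clock: 12.4
eef_pos: [0.5021, -0.1032, 0.0263]
tool_rot: [0.435, 0.557, -0.435, 0.557]
contact_force: [-0.1, 0.3, 1.6]
opening: 0.363
clock: 12.9
eef_pos: [0.5036, -0.1034, 0.1703]
tool_rot: [0.436, 0.556, -0.434, 0.559]
contact_force: [0.5, -0.1, -0.6]
opening: 0.362
t 12.90 pos [ 0.5036 -0.1034  0.1703] open 0.362 F [ 0.5 -0.1 -0.6]
 R
 [[ 0.005  0.97   0.242]
 [-0.001  0.242 -0.97 ]
 [-1.     0.004  0.002]]
 jawyaw -76.0 joints [ 0.26  0.42 -0.19  1.96  0.11  0.77 -1.31]
 dworld [-3.060e+01  4.944e+02 -3.000e-01] tool shift [-2.00e-01  9.01e+01 -4.87e+02]
 turn dyaw 1.0 rotvec [-0.017  0.002 -0.004] rows>= 1.0  shift in the turned frame [ 3.000e-01  9.840e+01 -4.854e+02]
```

```bash
python3 -m pendant '[[[0,4,-20],[0,0,0]],[[0,7,-36],[0,0,0]],[[0,7,-36],[0,0,0]],[[0,7,-36],[0,0,0]],[[0,7,-36],[0,0,0]],[[0,7,-36],[0,0,0]],[[0,7,-36],[0,0,0]],[[0,7,-36],[0,0,0]],[[0,7,-36],[0,0,0]],[[0,7,-36],[0,0,0]],[[0,7,-36],[0,0,0]],[[0,7,-36],[0,0,0]]]' && python3 -m pendant '[[[0,7,-36],[0,0,0]],[[0,7,-36],[0,0,0]],[[0,2,-19],[0,0,0]],[[0,0,0],[0,0,0]],[[0,0,0],[0,0,0]]]'
python3 - <<'E'
from h import *
im=vision.get_image("wrist"); cv2.imwrite("pics/w6.png",im["color"])
im=vision.get_image("top"); cv2.imwrite("pics/t6.png",im["color"])
to([.477,.396,.027],-79)
E
```

```text
clock: 13.9
eef_pos: [0.4793, 0.3216, 0.1668]
tool_rot: [0.435, 0.557, -0.435, 0.557]
contact_force: [1.4, -1.1, -0.8]
opening: 0.362
clock: 14.32
eef_pos: [0.4724, 0.4131, 0.1663]
tool_rot: [0.434, 0.558, -0.435, 0.558]
contact_force: [0.1, -0.9, -2.1]
opening: 0.361
t 14.42 pos [0.4738 0.4104 0.1662] open 0.361 F [ 0.8 -0.4 -0.3]
 R
 [[ 0.     0.971  0.241]
 [-0.002  0.241 -0.971]
 [-1.    -0.     0.002]]
 jawyaw -76.1 joints [-0.6   0.6  -0.26  1.65  0.19  0.91 -2.26]
 dworld [   3.2  -14.4 -139.2] tool shift [139.2  -0.3  14.5]
 turn dyaw -2.9 rotvec [0.051 0.002 0.   ] rows>= 1.0  shift in the turned frame [139.2   0.4  14.8]
```

View pics/w6.png

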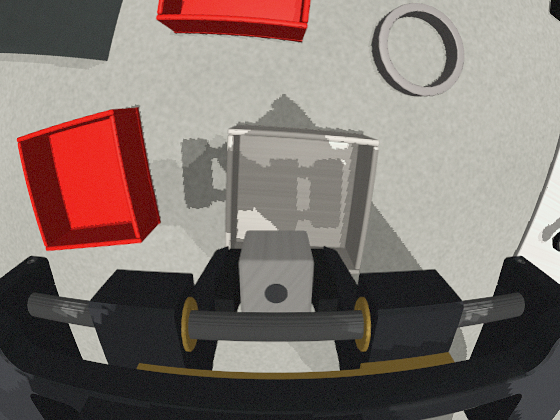

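```bash
python3 - <<'E'
from h import *
im=vision.get_image("wrist")
P=np.array([plane(im,p,.055,True)[:2] for p in [(230,131),(378,142)]]); print(P)
d=P[1]-P[0]; print(np.linalg.norm(d),np.degrees(np.arctan2(d[1],d[0]))); d/=np.linalg.norm(d); n=np.array([d[1],-d[0]]); print(P.mean(0)+.06*n,P.mean(0)-.06*n)
E
```

```text
[[0.52218217 0.45858374]
 [0.54315018 0.34416173]]
0.1163273545381214 -79.61567491150501
[0.47364892 0.39055773] [0.59168342 0.41218774]
```

```bash
python3 -m pendant '[[[0,-2,16],[0.05,0,0]],[[20,0,0],[0,0,0]],[[30,0,0],[0,0,0]],[[30,0,0],[0,0,0]],[[30,0,0],[0,0,0]],[[17,0,0],[0,0,0]],[[12,0,0],[0,0,0]],[[0,0,0],[0,0,0]],[[0,0,0],[0,0,0]]]' && python3 -m pendant '[[[0,0,0],[0,0,0]],[[0,0,0],[0,0,0]],[[0,0,0],[0,0,0]],[[0,0,0],[0,0,0]]]' 54
python3 -m pendant '[[[-15,0,0],[0,0,0]],[[-30,0,0],[0,0,0]],[[-35,0,0],[0,0,0]],[[-35,0,0],[0,0,0]],[[-35,0,0],[0,0,0]],[[0,0,0],[0,0,0]]]' && python3 - <<'E'
from h import *
im=vision.get_image("wrist"); cv2.imwrite("pics/w7.png",im["color"])
to([.507,.0546,.2],-58)
E
```

```text
clock: 15.22
eef_pos: [0.4758, 0.3955, 0.0275]
tool_rot: [0.449, 0.546, -0.449, 0.546]
contact_force: [0.1, 0.0, -0.1]
opening: 0.362
clock: 15.55
eef_pos: [0.4758, 0.3967, 0.0282]
tool_rot: [0.45, 0.546, -0.448, 0.546]
contact_force: [-0.2, -0.4, 0.5]
opening: 0.538
clock: 16.05
eef_pos: [0.4784, 0.3994, 0.186]
tool_rot: [0.454, 0.546, -0.445, 0.547]
contact_force: [0.1, 1.2, -0.8]
opening: 0.541
t 16.10 pos [0.4773 0.3983 0.1828] open 0.540 F [ 0.4  0.1 -0.1]
 R
 [[ 0.007  0.981  0.194]
 [ 0.006  0.194 -0.981]
 [-1.     0.008 -0.005]]
 jawyaw -78.8 joints [-0.58  0.57 -0.26  1.67  0.17  0.92 -2.28]
 dworld [  29.7 -343.7   17.2] tool shift [-19.1 -37.3 342.9]
 turn dyaw 20.8 rotvec [-0.364 -0.003 -0.009] rows>= 4.0  shift in the turned frame [ -17.2 -157.   307.2]
```

View pics/w7.png

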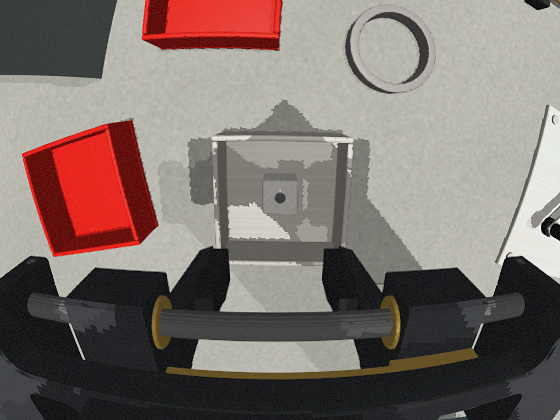

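```bash
python3 -m pendant '[[[0,-2,20],[0,0,0]],[[0,-4,36],[0,0,0]],[[0,-4,36],[0,0,0]],[[0,-4,36],[0,0,0]],[[0,-4,36],[0,0,0]],[[0,-4,36],[0,0,0]],[[0,-4,36],[0,0,0]],[[0,-4,36],[0,0,0]],[[0,-4,36],[0,0,0]],[[0,-3,23],[0,0,0]],[[0,0,12],[0,0,0]],[[0,0,0],[0,0,0]]]' 100
python3 - <<'E'
from h import *
im=vision.get_image("wrist"); cv2.imwrite("pics/w8.png",im["color"])
for t in ("knob_mid","knob"):
  for m in masks_of("wrist",t)[:2]: print(t,m["conf"],m["centre"],plane(im,m["centre"],.09,True))
to([.507,.0546,.061],-79)
E
```

```text
clock: 17.1
eef_pos: [0.5052, 0.0487, 0.177]
tool_rot: [0.45, 0.545, -0.451, 0.545]
contact_force: [0.1, -0.9, -0.1]
opening: 1.0
knob 0.92 [267.2, 204.9] [0.51050734 0.0560581  0.09      ]
t 17.25 pos [0.505  0.0539 0.1772] open 0.997 F [-0.5 -0.6 -0.1]
 R
 [[-0.     0.981  0.195]
 [ 0.001  0.195 -0.981]
 [-1.    -0.    -0.001]]
 jawyaw -78.8 joints [-0.02  0.4  -0.22  1.96  0.12  0.79 -1.68]
 dworld [   2.     0.7 -116.2] tool shift [116.2   2.2  -0.2]
 turn dyaw -0.2 rotvec [ 0.004 -0.001  0.   ] rows>= 1.0  shift in the turned frame [116.2   2.1  -0.3]
```

View pics/w8.png

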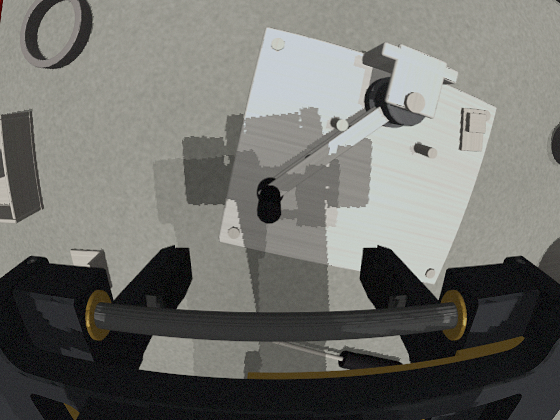

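```bash
python3 -m pendant '[[[16,2,0],[0,0,0]],[[30,0,0],[0,0,0]],[[30,0,0],[0,0,0]],[[25,0,0],[0,0,0]],[[15,0,0],[0,0,0]],[[0,0,0],[0,0,0]],[[0,0,0],[0,0,0]]]'
python3 - <<'E'
from h import *
im=vision.get_image("wrist"); cv2.imwrite("pics/w9.png",im["color"])
print(plane(im,(268,213),.094,True)); to([.507,.0546,.061],-79)
E
```

```text
clock: 17.83
eef_pos: [0.5067, 0.0546, 0.0609]
tool_rot: [0.448, 0.547, -0.449, 0.546]
contact_force: [-0.1, 0.0, 0.6]
opening: 1.002
[0.54700336 0.06545776 0.094     ]
t 17.88 pos [0.5076 0.0543 0.0618] open 0.999 F [ 0.2  0.4 -0.3]
 R
 [[ 0.     0.981  0.195]
 [ 0.001  0.195 -0.981]
 [-1.     0.    -0.001]]
 jawyaw -78.7 joints [-0.06  0.6  -0.17  2.01  0.18  0.55 -1.73]
 dworld [-0.6  0.3 -0.8] tool shift [ 0.8 -0.5 -0.4]
 turn dyaw -0.3 rotvec [ 0.005 -0.001 -0.   ] rows>= 1.0  shift in the turned frame [ 0.8 -0.5 -0.4]
```

View pics/w9.png

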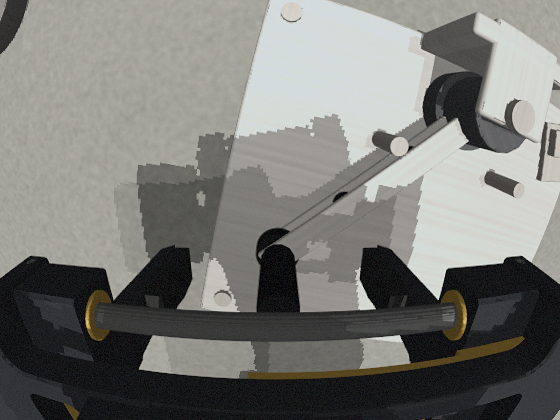

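```bash
python3 -m pendant '[[[0,0,0],[0,0,0]],[[0,0,0],[0,0,0]],[[0,0,0],[0,0,0]],[[0,0,0],[0,0,0]],[[0,0,0],[0,0,0]],[[0,0,0],[0,0,0]],[[0,0,0],[0,0,0]],[[0,0,0],[0,0,0]],[[0,0,0],[0,0,0]],[[0,0,0],[0,0,0]],[[0,0,0],[0,0,0]],[[0,0,0],[0,0,0]]]' 5 40
python3 - <<'E'
from h import *
to([.507,.0546,.061])
r=R.from_quat(manip.get_obs()["tool_rot"]).as_matrix()
a=np.radians(np.linspace(137.5,217.7,21)); P=np.c_[.6097+.14*np.cos(a),-.040+.14*np.sin(a)]
for i,d in enumerate(np.diff(P,axis=0)): print(i,(d@r[:2,1:]*1000).round(1),P[i+1].round(4))
E
```

```text
clock: 18.88
eef_pos: [0.5074, 0.0537, 0.0612]
tool_rot: [0.449, 0.547, -0.449, 0.546]
contact_force: [0.6, 1.8, -0.4]
opening: 0.192
t 18.88 pos [0.5074 0.0537 0.0612] open 0.192 F [ 0.6  1.8 -0.4]
 R
 [[ 0.     0.981  0.194]
 [ 0.001  0.194 -0.981]
 [-1.     0.    -0.001]]
 jawyaw -78.8 joints [-0.06  0.6  -0.17  2.01  0.18  0.55 -1.73]
 dworld [-0.4  0.9 -0.2] tool shift [ 0.2 -0.2 -1. ]
0 [-7.7  6.1] [0.5001 0.0471]
1 [-7.2  6.6] [0.4943 0.0393]
2 [-6.8  7.1] [0.489 0.031]
3 [-6.3  7.5] [0.4844 0.0224]
4 [-5.7  8. ] [0.4803 0.0135]
5 [-5.1  8.3] [0.4769 0.0043]
6 [-4.5  8.7] [ 0.4741 -0.0051]
7 [-3.9  9. ] [ 0.472  -0.0147]
8 [-3.3  9.2] [ 0.4706 -0.0244]
9 [-2.6  9.4] [ 0.4698 -0.0341]
10 [-2.   9.6] [ 0.4698 -0.0439]
11 [-1.3  9.7] [ 0.4704 -0.0537]
12 [-0.6  9.8] [ 0.4717 -0.0634]
13 [0.1 9.8] [ 0.4736 -0.073 ]
14 [0.8 9.8] [ 0.4763 -0.0824]
15 [1.4 9.7] [ 0.4796 -0.0917]
16 [2.1 9.6] [ 0.4835 -0.1006]
17 [2.8 9.4] [ 0.4881 -0.1093]
18 [3.4 9.2] [ 0.4932 -0.1177]
19 [4.1 8.9] [ 0.4989 -0.1256]
```

```bash
python3 -m pendant '[[[0,-3.7,3],[0,0,0]],[[0,-4,3.1],[0,0,0]],[[0,-7.2,6.6],[0,0,0]],[[0,-6.8,7.1],[0,0,0]],[[0,-6.3,7.5],[0,0,0]],[[0,-5.7,8],[0,0,0]],[[0,-5.1,8.3],[0,0,0]],[[0,0,0],[0,0,0]]]'
python3 - <<'E'
from h import *
im=vision.get_image("wrist"); cv2.imwrite("pics/w10.png",im["color"])
to([.4769,.0043,.061])
E
```

```text
clock: 19.55
eef_pos: [0.4766, 0.0003, 0.0612]
tool_rot: [0.449, 0.546, -0.45, 0.546]
contact_force: [-0.2, 5.3, -1.0]
opening: 0.19
t 19.60 pos [0.477  0.0015 0.0612] open 0.190 F [ 1.   5.8 -2. ]
 R
 [[-0.001  0.981  0.192]
 [-0.     0.192 -0.981]
 [-1.    -0.001  0.   ]]
 jawyaw -79.0 joints [ 0.04  0.57 -0.17  2.09  0.19  0.5  -1.65]
 dworld [-0.1  2.8 -0.2] tool shift [ 0.2  0.5 -2.7]
```

View pics/w10.png

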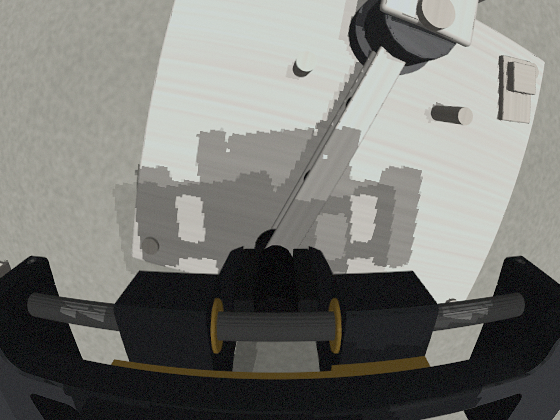

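Knob is held (col 275, row 255) and the arm follows, forces about 5 N. Continuing the arc.

```bash
python3 -m pendant '[[[0,-4.2,7.5],[0,0,0]],[[0,-3.9,8],[0,0,0]],[[0,-3.3,9.2],[0,0,0]],[[0,-2.6,9.4],[0,0,0]],[[0,-2,9.6],[0,0,0]],[[0,-1.3,9.7],[0,0,0]],[[0,-0.6,9.8],[0,0,0]],[[0,0,0],[0,0,0]]]'
python3 - <<'E'
from h import *
to([.4717,-.0634,.061])
r=R.from_quat(manip.get_obs()["tool_rot"]).as_matrix()
p=manip.get_obs()["eef_pos"]; a0=np.arctan2(p[1]+.04,p[0]-.6097)%(2*np.pi); print(np.degrees(a0),np.hypot(p[1]+.04,p[0]-.6097))
a=np.linspace(a0,np.radians(217.7),9); P=np.c_[.6097+.14*np.cos(a),-.040+.14*np.sin(a)]
for i,d in enumerate(np.diff(P,axis=0)): print(i,(d@r[:2,1:]*1000).round(1),P[i+1].round(4))
E
```

```text
clock: 20.27
eef_pos: [0.4719, -0.0636, 0.0611]
tool_rot: [0.449, 0.546, -0.45, 0.546]
contact_force: [-1.1, 6.4, 0.1]
opening: 0.193
t 20.27 pos [ 0.4719 -0.0636  0.0611] open 0.193 F [-1.1  6.4  0.1]
 R
 [[-0.001  0.981  0.192]
 [ 0.     0.192 -0.981]
 [-1.    -0.001 -0.   ]]
 jawyaw -78.9 joints [ 0.19  0.57 -0.18  2.09  0.2   0.5  -1.52]
 dworld [-0.2  0.2 -0.1] tool shift [ 0.1 -0.2 -0.2]
189.71298733511824 0.1397961704819899
0 [0.1 8.5] [ 0.4734 -0.072 ]
1 [0.6 8.5] [ 0.4756 -0.0803]
2 [1.1 8.5] [ 0.4783 -0.0884]
3 [1.6 8.4] [ 0.4815 -0.0963]
4 [2.1 8.3] [ 0.4852 -0.104 ]
5 [2.6 8.1] [ 0.4893 -0.1115]
6 [3.1 8. ] [ 0.4939 -0.1187]
7 [3.6 7.8] [ 0.4989 -0.1256]
```

```bash
python3 -m pendant '[[[0,0.1,8.5],[0,0,0]],[[0,0.6,8.5],[0,0,0]],[[0,1.1,8.5],[0,0,0]],[[0,1.6,8.4],[0,0,0]],[[0,2.1,8.3],[0,0,0]],[[0,2.6,8.1],[0,0,0]],[[0,1.6,4],[0,0,0]],[[0,1.5,4],[0,0,0]],[[0,1.8,3.9],[0,0,0]],[[0,0,0],[0,0,0]]]'
python3 - <<'E'
from h import *
to([.4989,-.1256,.061])
im=vision.get_image("wrist"); cv2.imwrite("pics/w11.png",im["color"])
E
```

```text
clock: 21.1
eef_pos: [0.4948, -0.1206, 0.061]
tool_rot: [0.448, 0.548, -0.45, 0.545]
contact_force: [-7.0, 7.1, 8.2]
opening: 0.193
t 21.10 pos [ 0.4948 -0.1206  0.061 ] open 0.193 F [-7.   7.1  8.2]
 R
 [[-0.005  0.981  0.193]
 [ 0.001  0.193 -0.981]
 [-1.    -0.005 -0.002]]
 jawyaw -78.8 joints [ 0.3   0.6  -0.19  2.01  0.2   0.55 -1.4 ]
 dworld [ 4.1 -5.   0. ] tool shift [-0.1  3.1  5.7]
```

View pics/w11.png

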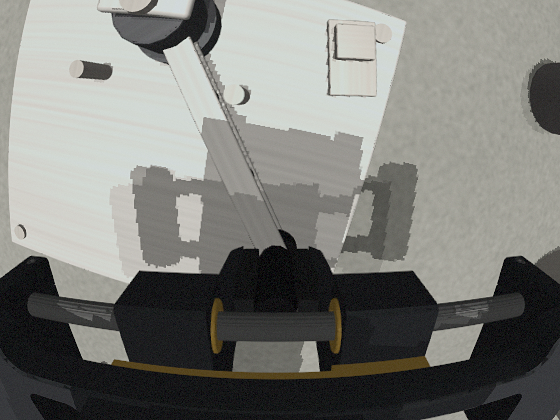

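```bash
python3 -m pendant '[[[0,0,0],[0,0,0]],[[0,0,0],[0,0,0]]]'; python3 -m pendant '[[[0,1.2,2.4],[0,0,0]],[[0,1.2,2.4],[0,0,0]],[[0,0,0],[0,0,0]],[[0,0,0],[0,0,0]]]'; python3 -c "
from h import *
to([.4989,-.1256,.061])"
```

```text
clock: 21.32
eef_pos: [0.4943, -0.1199, 0.061]
tool_rot: [0.448, 0.548, -0.45, 0.545]
contact_force: [-6.1, 6.6, 8.1]
opening: 0.189
clock: 21.65
eef_pos: [0.4974, -0.1243, 0.061]
tool_rot: [0.448, 0.548, -0.45, 0.544]
contact_force: [-6.5, 6.2, 9.1]
opening: 0.192
t 21.65 pos [ 0.4974 -0.1243  0.061 ] open 0.192 F [-6.5  6.2  9.1]
 R
 [[-0.006  0.981  0.194]
 [ 0.001  0.194 -0.981]
 [-1.    -0.006 -0.002]]
 jawyaw -78.8 joints [ 0.3   0.61 -0.19  2.    0.2   0.56 -1.4 ]
 dworld [ 1.5 -1.3  0. ] tool shift [-0.1  1.2  1.5]
```

```bash
python3 -m pendant '[[[0,1,2],[0,0,0]],[[0,0.6,1],[0,0,0]],[[0,0,0],[0,0,0]],[[0,0,0],[0,0,0]]]'; python3 -m pendant '[[[0,1,1.8],[0,0,0]],[[0,0,0],[0,0,0]],[[0,0,0],[0,0,0]]]';python3 - <<'E'
from h import *
to([.4989,-.1256,.061])
im=vision.get_image("wrist"); cv2.imwrite("pics/w12.png",im["color"])
E
```

```text
clock: 21.98
eef_pos: [0.4992, -0.1267, 0.0609]
tool_rot: [0.448, 0.549, -0.45, 0.544]
contact_force: [-6.9, 6.9, 9.0]
opening: 0.195
clock: 22.23
eef_pos: [0.4994, -0.127, 0.0608]
tool_rot: [0.447, 0.55, -0.45, 0.543]
contact_force: [-10.4, 10.1, 13.5]
opening: 0.19
t 22.23 pos [ 0.4994 -0.127   0.0608] open 0.190 F [-10.4  10.1  13.5]
 R
 [[-0.01   0.981  0.195]
 [ 0.003  0.195 -0.981]
 [-1.    -0.009 -0.004]]
 jawyaw -78.8 joints [ 0.31  0.61 -0.19  1.99  0.2   0.57 -1.39]
 dworld [-0.5  1.4  0.2] tool shift [-0.2 -0.2 -1.5]
```

View pics/w12.png

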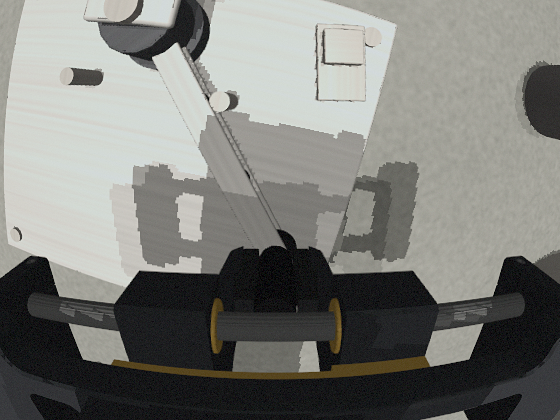

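```bash
python3 -m pendant '[[[0,0.6,0.8],[0,0,0]],[[0,0,0],[0,0,0]],[[0,0,0],[0,0,0]],[[0,0,0],[0,0,0]]]'; python3 -m pendant '[[[0,0,0],[0,0,0]],[[0,0,0],[0,0,0]],[[0,0,0],[0,0,0]],[[0,0,0],[0,0,0]],[[0,0,0],[0,0,0]],[[0,0,0],[0,0,0]],[[0,0,0],[0,0,0]],[[0,0,0],[0,0,0]],[[0,0,0],[0,0,0]],[[0,0,0],[0,0,0]],[[0,0,0],[0,0,0]],[[0,0,0],[0,0,0]]]';python3 - <<'E'
from h import *
to([.4989,-.1256,.061])
for n in("top","scene"):
    im=vision.get_image(n); cv2.imwrite(f"pics/{n}9.png",im["color"])
E
```

```text
clock: 22.62
eef_pos: [0.4995, -0.1271, 0.0608]
tool_rot: [0.447, 0.55, -0.45, 0.543]
contact_force: [-13.4, 10.8, 16.4]
opening: 0.19
clock: 23.62
eef_pos: [0.4995, -0.1271, 0.0608]
tool_rot: [0.447, 0.55, -0.45, 0.543]
contact_force: [-12.5, 10.9, 14.7]
opening: 0.191
t 23.62 pos [ 0.4995 -0.1271  0.0608] open 0.191 F [-12.5  10.9  14.7]
 R
 [[-0.011  0.981  0.195]
 [ 0.003  0.195 -0.981]
 [-1.    -0.01  -0.005]]
 jawyaw -78.7 joints [ 0.31  0.61 -0.19  1.99  0.2   0.57 -1.39]
 dworld [-0.6  1.5  0.2] tool shift [-0.2 -0.3 -1.6]
```

View pics/top9.png

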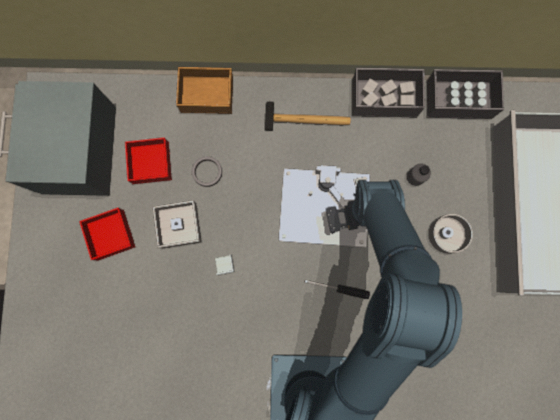

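View pics/scene9.png

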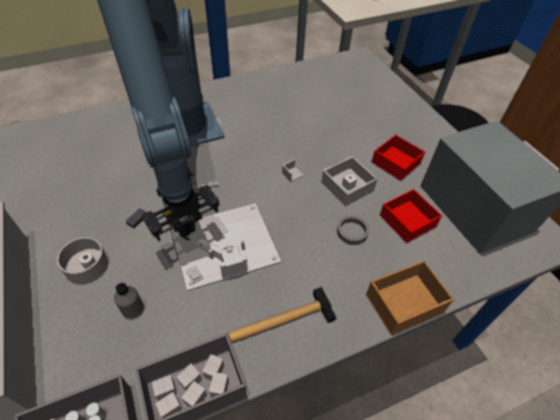

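Top view shows the bush in the pot at (448,233) and the block in the grey tray at (177,224). The bystanders have not moved, and the arm held still against its stop for 1 s.

```bash
python3 -c "
from plant import job
print(job.finish_job())"
```

```text
the job is handed in; nothing more can be done
None
```

I put the round bush in the pot and the square block in the grey tray. Then I swung the arm by its knob to the far stop and handed the job in at about 24 s, with the gripper still holding the knob.

**Fittings and bystanders:** The last top and scene pictures show both fittings in their containers. The roll, bottle, corner fitting, gauge block and red trays looked unmoved by eye. The gauge block was hidden behind the robot in those last views, and I never moved near it. The latch looked in place in the last wrist picture.

**At the stop:** The last 1–2 mm of commanded motion moved the arm only about 0.3 mm, while the sideways force rose from about 9 to 16 N. The wrist picture shows the arm against its post. The knob then stayed still for 1 s, about 1.5 mm past where I had calculated the stop, which is within measuring error. The opening stayed at 0.19, about 17 mm on the 18 mm knob.

**What was off:** The held pose also showed an upward force of about 15 N on the tool, well inside the limits. I left it as it was.

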